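# Clamp a beaker in the cam-lever bench clamp

### The arm

A 7-joint arm with a two-finger parallel gripper is mounted at the origin on the work surface. World frame = base frame: x ahead of the robot, y to its left, z up, the work surface at z = 0. Lengths are in m, angles in rad, forces in N, time in s.
With the tool pointing down it reaches from about 0.425 to 0.875 m from the base axis. Payload 4.7 kg.
Tool frame: the origin (TCP) lies midway between the tips of the shut fingers; the grasp point (between the pads) lies ctrl.grasp_offset behind it (ctrl.grasp_offset is the distance from the TCP to the grasp point, in m); z points along the fingers, y is the line along which they close (so a half turn about z gives the same grasp; the last joint's range is limited). The gripper opens to 87 mm and grips with 3 to 60 N. Pads are 19 mm wide; open, the fingers measure 117 mm over their backs; the gripper's body (75 mm by 190 mm) begins 51 mm behind the grasp point.
Start: joints at [1.307, 0.321, -0.07, 1.45, 0.023, 1.371, -0.057], TCP at [0.178, -0.625, 0.223] pointing down, gripper open.
Joint ranges: [-2.86, 2.86], [-0.3, 2.09], [-1.38, 1.24], [0.06, 2.45], [-1.56, 4.7], [0.09, 2.05], [-2.69, 2.69]. Speed limits (rad/s): [2.57, 2.57, 3.14, 3.14, 3.14, 3.14, 3.14].

### API

Orientations are given as a rotation vector (axis times angle).
In Python, from bench import ctrl gives the robot as it stands. The module is installed in compiled form; this text tells all that it offers.
- The arm moves only by the tool jog_arm, never from a script. Its argument "moves" is one flat list of numbers, 7 for each row, row after row: the shift along the tool's x, y, z in units of 30 cm (1.0 is 30 cm), then the turn, a rotation vector about the tool's x, y, z in units of 60 degrees (1.0 is 60 degrees), then the gripper's target within -1 to 1 (fully open at 1, half-way at 0, shut at -1). In form: [x, y, z, wx, wy, wz, fingers, x, y, z, wx, wy, wz, fingers, ...]. A call has exactly 8 rows; each row is the pose to reach, as a shift and turn from the pose commanded when the call began, along the tool's axes at that moment; what a row does not reach only later rows make up. A row lasts 1/8 s, in which the tool goes at most 62.5 mm and 10.7 degrees, less where a joint would pass 70% of its speed; a pose out of reach is approached as far as the arm can. A call with a number of a shift or a turn outside -1 to 1 is refused whole. A call with a gripper value outside its range is refused whole. The fingers move at their own pace and stop on an object; "newtons" is the grip in N (left out, the last holds). Time passes only in rows, so rows that repeat a pose let the fingers close, or fill a call up. It gives the time, the measured TCP pose, the force, the opening and the grip force at its end, in the units of the state.
- ctrl.get_state(): the state, without advancing time (a new reading comes with each control period).
- ctrl.get_image(name): name is "side" or "top" or "wrist"; returns a dict with "pixels" (480x640x3 uint8, red, green, blue), "fx", "fy", "cx", "cy" (pixels), "dist" ([k1, k2, p1, p2, k3] as OpenCV has them; the pictures are not rectified), "xyz" and "rotation" of the camera in the world; the wrist camera has in their place "tool_from_camera" (4x4, takes a point from camera to tool coordinates, whose origin is the TCP and whose axes are the flange's). Camera axes: x right, y up, looking along -z (the intrinsics and any distortion apply to the point x, -y, -z); pixel columns grow to the right and rows downward; lengths in m; the calibration is good to about 2 mm. A picture is of the moment at which its call begins: read the wrist's pose just before it. There is no depth.
- ctrl.close_job(): hands the job in; it is judged then, once.
The state is a dict: "time": time; "joint_positions": joint angles; "qd": joint speeds; "joint_torque": joint torques, N m; "position": TCP position; "tool_rot": TCP orientation; "ft_force": force on the tool from outside, world axes, zero at the start; "torque": the same for the moment, N m; "grip_width": opening from 0.0 (shut) to 1.0 (fully open); "grip_force": force on a finger pad.
Only numpy, scipy, OpenCV 4.12 (cv2) and the standard library are available. Lean on these libraries where they do the work, as an engineer would, in place of code of your own. Each camera call takes 0.05 s, during which the arm holds its last target. There are 200 camera calls.

### The job

Get a beaker held ready for one-handed whisking: flip the red lever of the bench clamp fully open, then lift the orange beaker straight off the top of the nested pile and stand it upright in the clamp, between the black V jaw and the rubber pad. With the lever still open, turn the wing nut clockwise until its yellow tip points at the green mark, then flip the lever fully closed so that the beaker is gripped firmly in the V. Leave the rest of the pile standing and do not disturb anything else on the table.

Things in the scene. Friction and masses are not known exactly. Their poses are not given: they have to be found in the camera images.
- clamp: bench clamp fixed to the table: white base plate 315 x 110 x 12 mm, blue housing on it (x -60 to +45 mm, y +-38, top 52 mm above table). Origin on the table surface under the nut's axis, z up; x runs along the plate from lever (-x) past nut (x = 0) to jaws (+x). Plate spans x -140 to +175 mm.
- seat (a point): where the centre of the beaker's underside lies when pressed home in the black V jaw: clamp x +115 mm, y 0, on the plate's top 12 mm above the table; axes as the clamp's. With the lever open, 10 to 12 mm is free between beaker and pad at the start, 4 mm with the nut at the mark: it may be set down up to 6 mm short (clamp -x); closing pushes it home.
- v_jaw (a point): top centre of the fixed black V jaw with blue back, 42 mm above the table; the jaw spans clamp x +121 to +167 mm, y +-37 mm.
- mark (a point): the green mark on the housing's top, 43 mm from the nut's axis, in the direction -0.80 rad from the clamp's +x axis (towards its -y side).
- lever_hinge (a point): axis of the cam lever (along the clamp's y) 50 mm above the table, clamp x -90 mm at nut value 0; the hinge, lever and pad ride on the nut's spindle, so all shift 5 mm towards +x per rad of nut. Steel ears beside it: 14 mm behind to 30 mm ahead of the hinge, y +-25 mm, top 64 mm above the table.
- lever_knob (a point): centre of the red ball at the lever's end, 26 mm across, 85 mm from the hinge; the arm between is a round bar 12 mm thick. Nothing is under the ball but the table.
- lever (a joint): cam lever angle, rad: 0 = closed, level, pointing to the clamp's -x, ball 50 mm above the table; rises to 1.4 = fully open, ball 134 mm above the table and 14 mm to the -x side of the hinge. Stays where left (0.18 Nm friction; up to 4 N at the ball when clamping). Closing advances the pad 10 mm evenly.
- nut_grip (a point): middle of the wing nut's grip on its vertical axis, clamp x 0, y 0, 80 mm above the table. The grip is an upright black bar 60 mm long, 14 mm thick, from 63 to 91 mm above the table; its yellow end is the pointer, +0.80 rad from this frame's x axis.
- nut (a joint): wing nut angle, rad, grows clockwise seen from above, 0 to 3. At n the yellow tip points (0.80 - n) rad from the clamp's +x axis (counter-clockwise from above positive): at the green mark n = 1.6. Each rad advances pad and lever hinge 5 mm. Starts at 0 to 0.5, too loose to grip. 0.12 Nm friction; stays where left.
- jaw_pad: moving rubber pad facing the V jaw, 56 mm wide, 15 to 41 mm above the table, moves along the clamp's x, sprung 2 N per mm; origin at the centre of its front face, 28 mm above the table.
- beaker_top: orange beaker, top of a nested pile of three alike; origin at the centre of its underside, z up. 100 mm tall: foot 50 mm across up to 47 mm, then 62 mm across (wall 3 mm, open top). Its foot sits 47 mm deep, 3 mm loose all round, in the next beaker; underside 106 mm, rim 206 mm above the table. About 120 g.
- beaker_mid: blue beaker under the orange one, same shape; origin at the centre of its underside, 53 mm above the table. Stays in the pile.
- beaker_low: white beaker at the bottom, same shape, standing on the table; origin at the centre of its underside. Stays.
- jar: bystander, loose: closed glass jar with steel lid, 68 mm across, 110 mm tall; origin at the centre of its underside
- bottle: bystander, loose: amber bottle with yellow cap, 62 mm across, 190 mm tall; origin at the centre of its underside
- bowl: bystander, loose: white mixing bowl, 150 mm across, 65 mm tall; origin at the centre of its underside
- tin: bystander, loose: tin can with green label, 70 mm across, 100 mm tall; origin at the centre of its underside
- cutter: bystander, loose: copper ring cutter, 76 mm across, 30 mm tall; origin at the centre of its underside
- spatula: bystander, loose: flat spatula lying on the table, about 250 mm long
- rolling_pin: bystander, loose: small wooden rolling pin lying on the table, 44 mm thick, 200 mm long, centre line along its x axis; origin at the centre of its underside
Not all that is in view belongs to the job. Of the things that look like the beaker_mid, the largest one is meant.

How it is judged:
By the outcome, as a careful person would: the job done as asked, in the order asked, and still so for the second after the job is handed in, with the robot touching nothing.
It also fails if it takes over 72 s, if anything falls off the work surface, if the arm or the gripper's body presses on something with over 40 N, if the wrist force passes 120 N, or if a joint passes its speed limit or range.

## Working session

There is one attempt and no reset: what is moved stays moved. The work goes in short steps, Python scripts to look and compute and a tool call to move; the robot and the scene stay as the last step left them, time stands still between calls to the robot, and variables do not carry over. Pictures are saved under pics/ and viewed, at most 12 in all, crops included, and the job is handed in when it is done.

Besides the shell and the picture viewer there is one more tool, called as name(argument=value, ...) on one line, values as JSON. jog_arm: Moves the arm, as the interface text tells. Its arguments: {"type":"object","properties":{"moves":{"type":"array"},"newtons":{"type":"number"}},"required":["moves"]}

```bash
mkdir -p pics
python3 - <<'E'
from bench import ctrl
import cv2,numpy as np
s=ctrl.get_state();print(s, ctrl.grasp_offset)
for n in("side","top"):
    i=ctrl.get_image(n);cv2.imwrite(f"pics/{n}0.png",i["pixels"][:,:,::-1])
    print({k:v for k,v in i.items() if k!="pixels"})
i=ctrl.get_image("wrist");print({k:v for k,v in i.items() if k!="pixels"})
E
```

```text
{'time': 0.0, 'joint_positions': array([ 1.30708486,  0.3218329 , -0.07008004,  1.45168462,  0.02262897,
        1.37078578, -0.05690135]), 'qd': array([-0.00117169,  0.00055692, -0.00035315,  0.00101734,  0.00070223,
        0.00010236, -0.00178339]), 'joint_torque': array([-5.71619040e-06, -4.91290998e+01, -4.04005134e-01, -3.12524235e+01,
       -6.38774643e-02,  4.36365476e-02,  1.61472344e-04]), 'position': array([ 0.17805043, -0.62456146,  0.22145023]), 'tool_rot': array([-3.10946126e+00, -4.34770322e-01,  6.16362168e-04]), 'ft_force': array([-0.46199386, -0.50377585,  0.84576114]), 'torque': array([-0.07430118, -0.02660437,  0.00090588]), 'grip_force': 0.0, 'grip_width': 0.9988925443366915} 0.0187
{'fx': 502.3683034822119, 'fy': 502.3683034822119, 'cx': 313.32744598402576, 'cy': 236.6225686276914, 'dist': array([-0.04602717,  0.        ,  0.        ,  0.        ,  0.        ]), 'xyz': array([0.416315  , 0.69826946, 0.97116775]), 'rotation': array([ 0.07452898, -1.01027462, -2.81606761])}
{'fx': 590.4741892499507, 'fy': 590.4741892499507, 'cx': 322.42112947720847, 'cy': 241.81667472990534, 'dist': array([-0.05460703,  0.        ,  0.        ,  0.        ,  0.        ]), 'xyz': array([ 0.3475032 , -0.02447316,  1.37030498]), 'rotation': array([ 0.13438671, -0.11258653, -1.59328977])}
{'fx': 421.09382095940015, 'fy': 421.09382095940015, 'cx': 318.1474875123101, 'cy': 232.579738641291, 'dist': array([-0.09470494,  0.        ,  0.        ,  0.        ,  0.        ]), 'tool_from_camera': array([[ 7.12191227e-05,  9.66815997e-01,  2.55473721e-01,
         6.96799756e-02],
       [ 9.99999984e-01, -1.10526288e-04,  1.39503437e-04,
        -1.47693935e-04],
       [ 1.63110717e-04,  2.55473707e-01, -9.66815990e-01,
        -1.61676256e-01],
       [ 0.00000000e+00,  0.00000000e+00,  0.00000000e+00,
         1.00000000e+00]])}
```

View pics/top0.png

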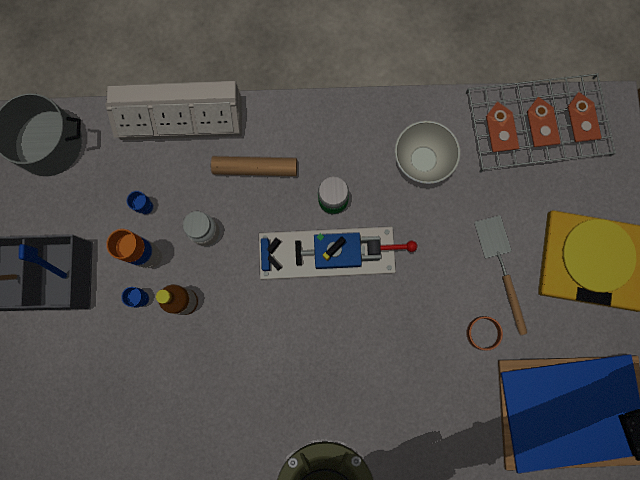

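View pics/side0.png

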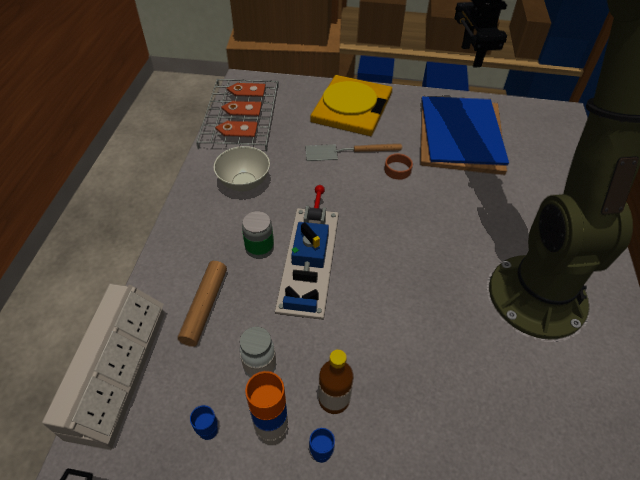

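The top view shows the clamp plate at (260-396, 228-280) with its jaws to the left. The red ball is at (411,246), the nut tip at (326,256) and the green mark at (320,237). The pile's orange rim is at (127,246), with the jar (200,228) and bottle (172,298) beside it. The two small blue cups are decoys.

```bash
cat > h.py <<'E'
from bench import ctrl
import cv2,numpy as np
from scipy.spatial.transform import Rotation as R
def cam(n):
    s=ctrl.get_state();i=ctrl.get_image(n)
    i["K"]=np.array([[i["fx"],0,i["cx"]],[0,i["fy"],i["cy"]],[0,0,1]])
    if n=="wrist":
        T=i["tool_from_camera"];r=R.from_rotvec(s["tool_rot"]).as_matrix()
        i["R"]=r@T[:3,:3];i["p"]=s["position"]+r@T[:3,3]
    else: i["R"]=R.from_rotvec(i["rotation"]).as_matrix();i["p"]=i["xyz"]
    i["hsv"]=cv2.cvtColor(i["pixels"],cv2.COLOR_RGB2HSV)
    return i
def rays(i,uv):
    u=cv2.undistortPoints(np.array(uv,float).reshape(-1,1,2),i["K"],i["dist"])[:,0]
    return np.c_[u[:,0],-u[:,1],-np.ones(len(u))]@i["R"].T
def onz(i,uv,z):
    d=rays(i,uv);return i["p"]+d*((z-i["p"][2])/d[:,2])[:,None]
def tri(pairs):
    A=np.zeros((3,3));b=np.zeros(3)
    for i,uv in pairs:
        d=rays(i,[uv])[0];d/=np.linalg.norm(d);P=np.eye(3)-np.outer(d,d);A+=P;b+=P@i["p"]
    return np.linalg.solve(A,b)
def mask(i,lo,hi,box=None):
    m=cv2.inRange(i["hsv"],np.array(lo),np.array(hi))
    if box:
        z=np.zeros_like(m);x0,y0,x1,y1=box;z[y0:y1,x0:x1]=1;m*=z
    return m
def blob(m):
    c=max(cv2.findContours(m,cv2.RETR_EXTERNAL,cv2.CHAIN_APPROX_NONE)[0],key=cv2.contourArea);return c
def cen(m): ys,xs=np.nonzero(m);return np.array([xs.mean(),ys.mean()]),len(xs)
E
python3 - <<'E'
from h import *
t=cam("top");s=cam("side")
# plate
m=mask(t,(0,0,120),(179,60,255),(250,220,405,290))
m=cv2.morphologyEx(m,cv2.MORPH_CLOSE,np.ones((25,25)));c=blob(m)
b=cv2.boxPoints(cv2.minAreaRect(c));P=onz(t,b,.012);print("plate",P.round(4),cv2.contourArea(c))
cc=P.mean(0);e=[P[(k+1)%4]-P[k] for k in range(4)];L=max(e,key=np.linalg.norm);print([round(np.linalg.norm(x),4) for x in e])
yaw=np.arctan2(L[1],L[0]);yaw=yaw if yaw>0 else yaw+np.pi
o=cc-0.0175*np.array([np.cos(yaw),np.sin(yaw),0]);print("origin",o,"yaw",yaw)
for n,lo,hi,bx,bs in[("knob",(0,150,60),(6,255,255),(400,235,425,260),(310,180,330,215)),("yel",(20,150,100),(34,255,255),(310,230,355,275),(290,220,330,260)),("green",(40,100,40),(80,255,255),(312,230,330,245),(288,240,303,258))]:
    a,na=cen(mask(t,lo,hi,bx));d,nd=cen(mask(s,lo,hi,bs));print(n,a,na,d,nd,tri([(t,a),(s,d)]))
    p=tri([(t,a),(s,d)])-o;print("  clampframe",p[0]*np.cos(yaw)+p[1]*np.sin(yaw),-p[0]*np.sin(yaw)+p[1]*np.cos(yaw),p[2]+.012)
m=mask(t,(4,150,60),(14,255,255),(100,225,155,270));c=blob(m);el=cv2.fitEllipse(cv2.convexHull(c));print(el)
q=onz(t,c[:,0],.206);(x,y),r=cv2.minEnclosingCircle(q[:,:2].astype(np.float32));print("rim top",x,y,r)
m=mask(s,(4,150,60),(14,255,255),(235,360,300,425));c=blob(m)
q=onz(s,c[:,0],.206);print("side bbox",cv2.boundingRect(c))
h=cv2.convexHull(c)[:,0]; top=c[:,0][c[:,0][:,1]<392]
qq=onz(s,top,.206);A=np.c_[2*qq[:,:2],np.ones(len(qq))];f=np.linalg.lstsq(A,(qq[:,:2]**2).sum(1),rcond=None)[0];print("rim side",f[:2],np.sqrt(f[2]+f[0]**2+f[1]**2))
print("jar",onz(t,[(198,222)],.11),"bot",onz(t,[(163,297)],.19))
print("blue",onz(t,[(140,203),(135,297)],.04))
w=np.hstack([cv2.resize(t["pixels"][210:300,90:250],(800,450),interpolation=cv2.INTER_CUBIC)])
E
```

```text
plate [[ 0.5874  0.1423  0.012 ]
 [ 0.5941 -0.1725  0.012 ]
 [ 0.4874 -0.173   0.012 ]
 [ 0.4807  0.1381  0.012 ]] 5936.0
[np.float64(0.3149), np.float64(0.1067), np.float64(0.3111), np.float64(0.1068)]
origin [ 0.53777283 -0.03379459  0.012     ] yaw 1.591919120137642
knob [409.06666667 245.83809524] 105 [318.07462687 194.8880597 ] 134 [ 0.5440789  -0.20668735  0.03185288]
  clampframe -0.1729873807021458 -0.0026529570421506203 0.031852883240800614
yel [325.47826087 255.34782609] 23 [315.88888889 238.11111111] 18 [ 0.52006192 -0.01520159  0.08989972]
  clampframe 0.01896292754631376 0.017314248100693427 0.08989971992457828
green [319.96551724 236.5862069 ] 29 [294.66666667 249.625     ] 24 [ 0.56800423 -0.00355546  0.0525502 ]
  clampframe 0.029593864635985557 -0.030863342668561677 0.05255019574631535
((121.21124267578125, 243.7110137939453), (28.92414665222168, 30.675434112548828), 30.231327056884766)
rim top 0.5389955639839172 0.3957173526287079 0.03132109344005585
side bbox (245, 371, 41, 49)
rim side [0.54000221 0.39632962] 0.030050921179730277
jar [[0.59811092 0.26126783 0.11      ]] bot [[0.43059521 0.31301872 0.19      ]]
blue [[0.66105637 0.41392951 0.04      ]
 [0.44262654 0.42037452 0.04      ]]
```

```bash
cat >> h.py <<'E'
O=np.array([.5378,-.0338]);YAW=1.592
def C(x,y,z):  # clamp -> world
    c,s=np.cos(YAW),np.sin(YAW);return np.array([O[0]+c*x-s*y,O[1]+s*x+c*y,z])
def inC(p):
    c,s=np.cos(YAW),np.sin(YAW);d=np.array(p[:2])-O;return np.array([c*d[0]+s*d[1],-s*d[0]+c*d[1],p[2]])
def go(g,yaw):  # grasp-point target -> units from the measured pose
    s=ctrl.get_state();r=R.from_rotvec(s["tool_rot"]);T=np.array(g)-[0,0,ctrl.grasp_offset]
    want=R.from_euler("z",yaw)*R.from_rotvec([np.pi,0,0])
    d=r.inv().apply(T-s["position"])/.3;w=(r.inv()*want).as_rotvec()/np.radians(60)
    print("t",s["time"],"d",d.round(4),"w",w.round(4),"F",s["ft_force"].round(1),"gw",round(s["grip_width"],3),"yaw",R.from_matrix(r.as_matrix()@np.diag([1,-1,-1])).as_euler("xyz")[2].round(4),"gp",(s["position"]+[0,0,ctrl.grasp_offset]).round(4))
E
python3 -c "
from h import *
go(C(-.1747,0,.23),YAW)"
```

```text
t 0.25 d [ 1.5455 -1.0026  0.0365] w [-8.000e-04 -5.000e-04 -1.255e+00] F [-0.5  0.4  0. ] gw 1.004 yaw 0.2778 gp [ 0.1781 -0.6249  0.2407]
```

jog_arm(moves=[0.1,-0.065,0,0,0,-0.12,1,0.26,-0.17,0,0,0,-0.28,1,0.42,-0.27,0,0,0,-0.44,1,0.58,-0.38,0,0,0,-0.6,1,0.74,-0.48,0,0,0,-0.76,1,0.88,-0.57,0,0,0,-0.88,1,0.98,-0.635,0,0,0,-0.95,1,1.0,-0.65,0,0,0,-1.0,1])

```text
time: 1.25
position: [0.4153, -0.3529, 0.2227]
tool_rot: [2.471, 1.94, 0.001]
ft_force: [0.4, -1.2, -0.1]
grip_width: 1.004
grip_force: 0.0
```

```bash
python3 -c "
from h import *
go(C(-.1747,0,.23),YAW)"
```

```text
t 1.25 d [0.5674 0.2942 0.0383] w [ 0.0006 -0.0003 -0.2492] F [ 0.4 -1.2 -0.1] gw 1.004 yaw 1.331 gp [ 0.4153 -0.3529  0.2414]
```

jog_arm(moves=[0.1,0.05,0,0,0,-0.06,1,0.24,0.12,0.01,0,0,-0.12,1,0.38,0.2,0.02,0,0,-0.2,1,0.5,0.26,0.03,0,0,-0.25,1,0.567,0.294,0.038,0,0,-0.25,1,0.567,0.294,0.038,0,0,-0.25,1,0.567,0.294,0.038,0,0,-0.25,1,0.567,0.294,0.038,0,0,-0.25,1])

```text
time: 2.25
position: [0.5394, -0.2134, 0.2112]
tool_rot: [2.206, 2.236, -0.001]
ft_force: [-0.3, -0.4, -0.9]
grip_width: 1.003
grip_force: 0.0
```

Run:
```python
from h import *
go(C(-.1747,0,.05),YAW)
w=cam("wrist");t=cam("top");s=cam("side")
cv2.imwrite("pics/w1.png",w["pixels"][:,:,::-1])
m=mask(w,(0,150,60),(6,255,255));c=blob(m);(a,b),r=cv2.minEnclosingCircle(c);print(a,b,r,cv2.boundingRect(c))
```

```text
t 2.25 d [0.0167 0.0073 0.5997] w [-0.0003  0.0007 -0.0073] F [-0.3 -0.4 -0.9] gw 1.003 yaw 1.5843 gp [ 0.5394 -0.2134  0.2299]
320.5 169.5 54.612369537353516 (305, 115, 32, 110)
```

View pics/w1.png

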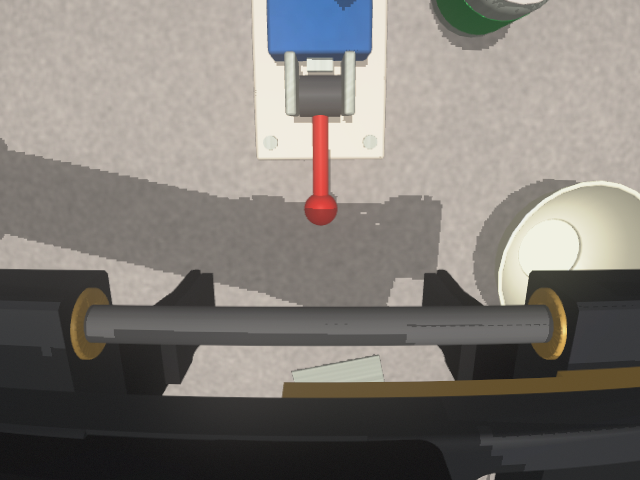

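The wrist view shows the red ball at (320,209), with the lever closed and level. The bowl's edge, at column 500, is well clear.

Run:
```python
from h import *
w=cam("wrist")
p=onz(w,[(320.5,209)],.05)[0];print(p,inC(p))
go(C(inC(p)[0],inC(p)[1],.05),YAW)
print(inC(onz(w,[(257,158),(384,158)],.012)[0]),inC(onz(w,[(384,158)],.012)[0]))
```

```text
[ 0.54147917 -0.20925494  0.05      ] [-1.75493504e-01  4.16648817e-05  5.00000000e-02]
t 2.45 d [0.0111 0.0057 0.5999] w [ 0.      0.0004 -0.0062] F [-0.4  0.4 -0.4] gw 1.003 yaw 1.5855 gp [ 0.5398 -0.2125  0.23  ]
[-0.13859232  0.05368637  0.012     ] [-0.13931086 -0.05440351  0.012     ]
```

jog_arm(moves=[0.011,0.006,0.12,0,0,-0.006,0.3,0.011,0.006,0.3,0,0,-0.006,0,0.011,0.006,0.46,0,0,-0.006,0,0.011,0.006,0.57,0,0,-0.006,0,0.011,0.006,0.6,0,0,-0.006,0,0.011,0.006,0.6,0,0,-0.006,-0.5,0.011,0.006,0.6,0,0,-0.006,-1,0.011,0.006,0.6,0,0,-0.006,-1], newtons=20)

```text
time: 3.45
position: [0.5414, -0.2091, 0.0324]
tool_rot: [2.197, 2.246, -0.003]
ft_force: [-3.2, 0.2, 3.4]
grip_width: 0.282
grip_force: 20.0
```

Run:
```python
from h import *
go(C(-.1752,0,.05),YAW)
for a in np.linspace(0,1.4,9): print(a.round(2),((.085*(1-np.cos(a)))/.3).round(3),(-.085*np.sin(a)/.3).round(3))
```

```text
t 3.45 d [0.0004 0.0004 0.0035] w [-0.001   0.0012  0.0006] F [-3.2  0.2  3.4] gw 0.282 yaw 1.5927 gp [ 0.5414 -0.2091  0.0511]
0.0 0.0 -0.0
0.18 0.004 -0.049
0.35 0.017 -0.097
0.52 0.038 -0.142
0.7 0.067 -0.183
0.88 0.102 -0.217
1.05 0.142 -0.246
1.22 0.187 -0.267
1.4 0.235 -0.279
```

jog_arm(moves=[0.004,0,-0.049,0,0,0,-1,0.017,0,-0.097,0,0,0,-1,0.038,0,-0.142,0,0,0,-1,0.067,0,-0.183,0,0,0,-1,0.102,0,-0.217,0,0,0,-1,0.142,0,-0.246,0,0,0,-1,0.187,0,-0.267,0,0,0,-1,0.24,0,-0.281,0,0,0,-1])

```text
time: 4.45
position: [0.54, -0.1371, 0.1171]
tool_rot: [2.196, 2.244, -0.003]
ft_force: [-5.0, -3.8, 0.2]
grip_width: 0.283
grip_force: 20.0
```

Run:
```python
from h import *
go(C(-.104,0,.134),YAW); print(inC(ctrl.get_state()["position"]))
```

```text
t 4.45 d [-0.0023  0.0001  0.0059] w [-0.0003  0.0025  0.0003] F [-5.  -3.8  0.2] gw 0.283 yaw 1.5924 gp [ 0.54   -0.1371  0.1358]
[-1.03303984e-01  2.76539384e-05  1.17055465e-01]
```

jog_arm(moves=[0.015,0,0,0,0,0,-1,0.015,0,0,0,0,0,-1,0.002,0,0,0,0,0,-1,0,0,0,0,0,0,-0.1,0,0,0,0,0,0,0.1,0,0,0,0,0,0,0.1,0,0,-0.12,0,0,0,0.1,0,0,-0.3,0,0,0,0.1])

```text
time: 5.45
position: [0.5395, -0.1357, 0.2049]
tool_rot: [-2.193, -2.244, 0.001]
ft_force: [0.5, -0.9, 0.4]
grip_width: 0.544
grip_force: 0.0
```

Run:
```python
from h import *
s=cam("side");t=cam("top");w=cam("wrist")
cv2.imwrite("pics/a.png",np.hstack([s["pixels"][150:350,200:400],t["pixels"][150:350,250:450],cv2.resize(w["pixels"],(267,200))])[:,:,::-1])
go([.5395,.396,.30],YAW)
```

```text
t 5.6 d [ 1.7732  0.031  -0.2446] w [0.0066 0.002  0.0017] F [ 0.4 -0.2  0.9] gw 0.551 yaw 1.5937 gp [ 0.5429 -0.1362  0.2277]
```

View pics/a.png

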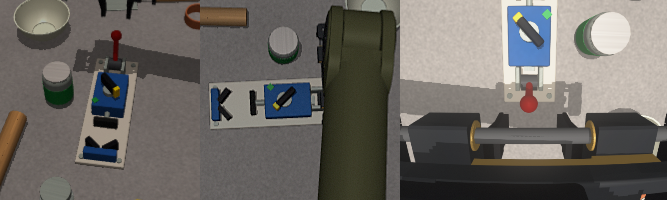

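The lever is upright and open, with the ball at (116,35) in the side crop. Next I move over the pile.

jog_arm(moves=[0,0,-0.1,0,0,0,0.3,0.06,0,-0.24,0,0,0,1,0.2,0.005,-0.245,0,0,0,1,0.37,0.01,-0.245,0,0,0,1,0.54,0.015,-0.245,0,0,0,1,0.71,0.02,-0.245,0,0,0,1,0.86,0.02,-0.245,0,0,0,1,0.95,0.02,-0.245,0,0,0,1])

```text
time: 6.6
position: [0.5389, 0.152, 0.278]
tool_rot: [-2.191, -2.249, 0.0]
ft_force: [1.2, -0.4, 0.5]
grip_width: 1.0
grip_force: 0.0
```

jog_arm(moves=[0.1,0.001,0,0,0,0,1,0.24,0.002,0,0,0,0,1,0.36,0.003,0,0,0,0,1,0.44,0.004,0,0,0,0,1,0.46,0.004,0,0,0,0,1,0.46,0.004,0,0,0,0,1,0.46,0.004,0,0,0,0,1,0.46,0.004,0,0,0,0,1])

```text
time: 7.6
position: [0.5386, 0.2853, 0.2789]
tool_rot: [2.198, 2.243, -0.0]
ft_force: [-0.3, 1.3, -0.4]
grip_width: 0.999
grip_force: 0.0
```

Run:
```python
from h import *
go([.5395,.396,.178],YAW)
w=cam("wrist");cv2.imwrite("pics/w2.png",w["pixels"][:,:,::-1])
```

```text
t 7.6 d [0.3691 0.0104 0.3984] w [ 0.0003  0.0007 -0.0008] F [-0.3  1.3 -0.4] gw 0.999 yaw 1.5912 gp [0.5386 0.2853 0.2976]
```

View pics/w2.png

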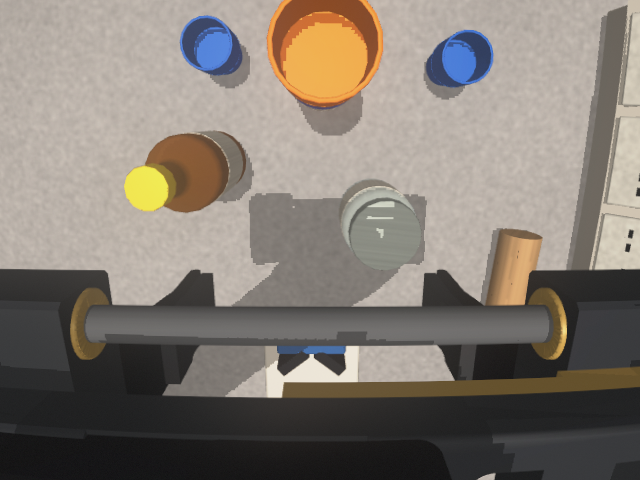

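The orange beaker's rim is at columns 267-383, with its lower edge at row 107. The jar, bottle and small cups are clear of the fingers.

Run:
```python
from h import *
w=cam("wrist")
m=mask(w,(4,150,60),(16,255,255),(240,0,410,130));c=blob(m)[:,0]
c=c[(c[:,1]>3)&(c[:,1]<85)]
h=[]
for v in range(5,80):
    r=c[c[:,1]==v][:,0]; h+=[(r.min(),v),(r.max(),v)]
q=onz(w,h,.206)[:,:2];A=np.c_[2*q,np.ones(len(q))];f=np.linalg.lstsq(A,(q**2).sum(1),rcond=None)[0];print(f[:2],np.sqrt(f[2]+f[0]**2+f[1]**2))
go([f[0],f[1],.178],YAW)
```

```text
[0.53980433 0.39585969] 0.030136784312581495
t 7.7 d [0.3668 0.0122 0.3989] w [ 0.0003  0.0004 -0.0002] F [ 0.4  0.2 -0.7] gw 1.005 yaw 1.5918 gp [0.5384 0.2858 0.2977]
```

jog_arm(moves=[0.12,0.006,0,0,0,0,1,0.26,0.011,0,0,0,0,1,0.35,0.0125,0,0,0,0,1,0.3675,0.0125,0.02,0,0,0,1,0.3675,0.0125,0.13,0,0,0,1,0.3675,0.0125,0.27,0,0,0,1,0.3675,0.0125,0.37,0,0,0,1,0.3675,0.0125,0.4,0,0,0,1])

```text
time: 8.7
position: [0.5393, 0.3941, 0.1564]
tool_rot: [2.198, 2.244, -0.007]
ft_force: [0.1, -0.5, 0.3]
grip_width: 1.002
grip_force: 0.0
```

Run:
```python
from h import *
go([.5398,.3959,.178],YAW)
```

```text
t 8.7 d [ 0.006   0.0016 -0.0095] w [-0.0025  0.0033 -0.0008] F [ 0.1 -0.5  0.3] gw 1.002 yaw 1.5912 gp [0.5393 0.3941 0.1751]
```

jog_arm(moves=[0,0.0015,-0.006,0,0,0,1,0.003,0.0015,-0.006,0,0,0,0.6,0.003,0.0015,-0.006,0,0,0,0.4,0.003,0.0015,-0.006,0,0,0,0.2,0.003,0.0015,-0.006,0,0,0,0.2,0.003,0.0015,-0.006,0,0,0,0.2,0.003,0.0015,-0.006,0,0,0,0.2,0.003,0.0015,-0.006,0,0,0,0.2], newtons=15)

```text
time: 9.7
position: [0.5399, 0.3981, 0.1612]
tool_rot: [2.196, 2.246, 0.001]
ft_force: [-1.1, -1.0, 4.3]
grip_width: 0.708
grip_force: 15.0
```

Run:
```python
from h import *
go([.5398,.3959,.178],YAW)
print(ctrl.get_state()["grip_force"])
```

```text
t 9.7 d [-0.0072 -0.0004  0.0065] w [ 0.0004 -0.0004  0.0011] F [-1.1 -1.   4.3] gw 0.708 yaw 1.5931 gp [0.5399 0.3981 0.1799]
15.000512558071932
```

jog_arm(moves=[0,0,-0.02,0,0,0,0.2,0,0,-0.05,0,0,0,0.2,0,0,-0.09,0,0,0,0.2,0,0,-0.13,0,0,0,0.2,0,0,-0.17,0,0,0,0.2,0,0,-0.21,0,0,0,0.2,0,0,-0.25,0,0,0,0.2,0,0,-0.27,0,0,0,0.2])

```text
time: 10.7
position: [0.54, 0.3981, 0.2428]
tool_rot: [2.196, 2.246, 0.002]
ft_force: [-0.4, -0.4, -2.0]
grip_width: 0.706
grip_force: 15.0
```

Run:
```python
from h import *
go(C(.112,0,.30),YAW)
print(ctrl.get_state()["grip_force"])
s=cam("side");w=cam("wrist")
cv2.imwrite("pics/b.png",np.hstack([s["pixels"][250:480,180:420],cv2.resize(w["pixels"],(307,230))])[:,:,::-1])
```

```text
t 10.7 d [-1.0658 -0.0389 -0.1289] w [ 0.0008 -0.0005  0.0011] F [-0.4 -0.4 -2. ] gw 0.706 yaw 1.5931 gp [0.54   0.3981 0.2615]
14.99985604245012
```

View pics/b.png

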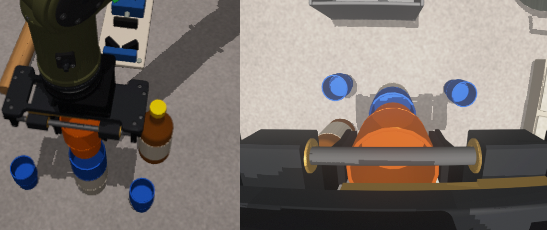

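Only the orange beaker came up; the blue and white ones still stand. Now I carry it to the clamp, first checking its offset in the grip.

Run:
```python
from h import *
w=cam("wrist");s=ctrl.get_state();g=s["position"]+[0,0,.0187]
m=mask(w,(4,150,40),(16,255,255),(230,150,420,300))
for u in(300,320,340):
    v=np.nonzero(m[:,u])[0].min();p=onz(w,[(u,v)],g[2]+.026)[0];print(u,v,inC(p)[0]-inC(g)[0])
    hs=[tuple(w["hsv"][k,u]) for k in range(v-4,v+40,4)];print([tuple(int(a) for a in x) for x in hs])
```

```text
300 219 0.04291560278358647
[(111, 141, 163), (9, 155, 150), (9, 155, 151), (11, 176, 207), (10, 167, 163), (10, 169, 164), (10, 173, 164), (10, 176, 164), (10, 178, 165), (10, 180, 166), (10, 181, 166)]
320 215 0.044094287487666195
[(112, 142, 165), (9, 156, 154), (9, 157, 153), (9, 163, 161), (9, 166, 164), (9, 170, 162), (10, 171, 164), (9, 173, 164), (10, 175, 165), (10, 179, 165), (10, 180, 166)]
340 220 0.0426338897043953
[(112, 144, 163), (8, 153, 152), (9, 160, 153), (13, 179, 229), (9, 167, 163), (10, 172, 163), (10, 174, 164), (10, 177, 164), (10, 179, 164), (10, 180, 164), (11, 182, 164)]
```

jog_arm(moves=[-0.05,0,-0.05,0,0,0,0.2,-0.16,-0.005,-0.1,0,0,0,0.2,-0.3,-0.01,-0.125,0,0,0,0.2,-0.44,-0.015,-0.125,0,0,0,0.2,-0.58,-0.02,-0.125,0,0,0,0.2,-0.72,-0.026,-0.125,0,0,0,0.2,-0.84,-0.032,-0.125,0,0,0,0.2,-0.9,-0.034,-0.125,0,0,0,0.2])

```text
time: 11.85
position: [0.5357, 0.1237, 0.2799]
tool_rot: [2.2, 2.24, -0.002]
ft_force: [-0.2, 0.8, -0.7]
grip_width: 0.705
grip_force: 15.0
```

Run:
```python
from h import *
go(C(.114,0,.15),YAW)
```

```text
t 11.85 d [-0.1439 -0.0038  0.4955] w [ 0.0005  0.0022 -0.0032] F [-0.2  0.8 -0.7] gw 0.705 yaw 1.5886 gp [0.5357 0.1237 0.2986]
```

Run:
```python
from h import *
w=cam("wrist");s=ctrl.get_state();g=s["position"]+[0,0,.0187]
for v in (215,226,228):
  for dz,n,r in((-.0739,"foot",.025),(-.0269,"step",.031),(.0261,"rim",.031)):
    p=onz(w,[(320,v)],g[2]+dz)[0];print(v,n,(inC(p)[0]-inC(g)[0]-r).round(4))
col=w["hsv"][205:300,320];print([(205+k,int(col[k][0]),int(col[k][1]),int(col[k][2])) for k in range(0,95,2)])
go(C(.114,0,.15),YAW)
```

```text
215 foot -0.0009
215 step 0.0035
215 rim 0.0153
226 foot -0.0069
226 step -0.0012
226 rim 0.012
228 foot -0.008
228 step -0.002
228 rim 0.0115
[(205, 111, 82, 106), (207, 8, 31, 65), (209, 8, 30, 69), (211, 17, 37, 174), (213, 14, 63, 181), (215, 10, 159, 149), (217, 10, 161, 149), (219, 10, 162, 148), (221, 10, 164, 148), (223, 10, 164, 152), (225, 15, 179, 241), (227, 10, 169, 158), (229, 10, 173, 158), (231, 10, 173, 158), (233, 10, 176, 158), (235, 10, 174, 158), (237, 11, 178, 158), (239, 10, 178, 159), (241, 11, 181, 158), (243, 11, 182, 158), (245, 10, 180, 159), (247, 11, 184, 159), (249, 11, 184, 159), (251, 11, 184, 159), (253, 11, 186, 159), (255, 11, 189, 159), (257, 11, 188, 159), (259, 11, 188, 157), (261, 11, 187, 154), (263, 11, 188, 152), (265, 11, 189, 154), (267, 12, 192, 215), (269, 12, 195, 216), (271, 11, 198, 214), (273, 11, 200, 210), (275, 12, 198, 215), (277, 12, 197, 216), (279, 12, 197, 215), (281, 12, 196, 216), (283, 12, 198, 215), (285, 12, 199, 215), (287, 12, 198, 215), (289, 12, 198, 215), (291, 12, 199, 215), (293, 12, 198, 215), (295, 12, 198, 215), (297, 12, 197, 215), (299, 11, 196, 215)]
t 11.9 d [-0.136  -0.0044  0.4956] w [ 0.0003  0.0037 -0.0053] F [ 0.3 -1.4 -1.6] gw 0.708 yaw 1.5865 gp [0.536  0.1216 0.2985]
```

jog_arm(moves=[-0.07,-0.002,0.03,0,0,0,0.2,-0.13,-0.004,0.12,0,0,0,0.2,-0.142,-0.004,0.24,0,0,0,0.2,-0.142,-0.004,0.36,0,0,0,0.2,-0.142,-0.004,0.46,0,0,0,0.2,-0.142,-0.004,0.51,0,0,0,0.2,-0.142,-0.004,0.515,0,0,0,0.2,-0.142,-0.004,0.515,0,0,0,0.2])

```text
time: 12.9
position: [0.5362, 0.0853, 0.126]
tool_rot: [2.196, 2.245, 0.002]
ft_force: [-0.3, -0.7, -1.0]
grip_width: 0.707
grip_force: 15.0
```

Run:
```python
from h import *
go(C(.114,0,.086),YAW)
```

```text
t 12.9 d [-0.017  -0.0036  0.1955] w [ 0.0018 -0.      0.0011] F [-0.3 -0.7 -1. ] gw 0.707 yaw 1.5932 gp [0.5362 0.0853 0.1447]
```

jog_arm(moves=[-0.017,-0.003,0,0,0,0,0.2,-0.017,-0.003,0.01,0,0,0,0.2,-0.017,-0.003,0.06,0,0,0,0.2,-0.017,-0.003,0.11,0,0,0,0.2,-0.017,-0.003,0.15,0,0,0,0.2,-0.017,-0.003,0.178,0,0,0,0.2,-0.017,-0.003,0.188,0,0,0,0.2,-0.017,-0.003,0.188,0,0,0,0.2])

```text
time: 13.9
position: [0.5347, 0.08, 0.0683]
tool_rot: [-2.196, -2.246, -0.0]
ft_force: [0.2, 0.7, -1.4]
grip_width: 0.707
grip_force: 15.0
```

Run:
```python
from h import *
go(C(.114,0,.086),YAW)
```

```text
t 13.9 d [0.0005 0.0024 0.0033] w [-0.     -0.0001  0.0011] F [ 0.2  0.7 -1.4] gw 0.707 yaw 1.5932 gp [0.5347 0.08   0.087 ]
```

Lowering the last millimetre to contact, then releasing and backing straight up.

jog_arm(moves=[0,0.002,0.004,0,0,0,0.2,0,0.002,0.006,0,0,0,0.2,0,0.002,0.006,0,0,0,0.2,0,0.002,0.006,0,0,0,0.5,0,0.002,0.006,0,0,0,0.75,0,0.002,0.006,0,0,0,0.8,0,0.002,0.004,0,0,0,0.8,0,0.002,-0.03,0,0,0,0.8])

```text
time: 14.9
position: [0.5345, 0.0798, 0.077]
tool_rot: [-2.196, -2.245, 0.002]
ft_force: [-0.2, -0.1, -0.1]
grip_width: 0.893
grip_force: 0.0
```

jog_arm(moves=[0,0,-0.05,0,0,0,0.8,0,0,-0.15,0,0,0,0.8,-0.02,0,-0.25,0,0,0,0.8,-0.12,0,-0.32,0,0,0,0.8,-0.25,0,-0.34,0,0,0,0.8,-0.38,0,-0.34,0,0,0,0.8,-0.48,0,-0.34,0,0,0,0.8,-0.5,0,-0.34,0,0,0,0.8])

```text
time: 15.9
position: [0.5387, -0.0725, 0.1803]
tool_rot: [2.2, 2.241, 0.0]
ft_force: [0.5, 0.7, -0.3]
grip_width: 0.9
grip_force: 0.0
```

Run:
```python
from h import *
go(C(0,0,.08),YAW)
w=cam("wrist");s=cam("side")
cv2.imwrite("pics/c.png",np.hstack([w["pixels"][:300],s["pixels"][150:450,240:400]])[:,:,::-1])
```

```text
t 15.9 d [ 0.1293 -0.0011  0.3965] w [ 0.0009  0.0009 -0.0028] F [ 0.5  0.7 -0.3] gw 0.9 yaw 1.5891 gp [ 0.5387 -0.0725  0.199 ]
```

View pics/c.png

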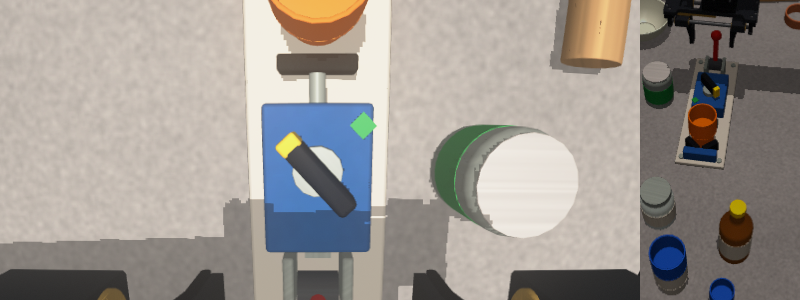

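The beaker stands upright in the clamp, with its lower rim near (318,45). The nut's yellow tip is at (288,145), its far end at (346,209), and the green mark at (363,126).

Run:
```python
from h import *
w=cam("wrist")
a,na=cen(mask(w,(20,120,100),(34,255,255),(260,120,320,175)));g,_=cen(mask(w,(50,80,80),(80,255,255),(340,105,385,145)))
p=inC(onz(w,[a],.091)[0]);q=inC(onz(w,[g],.052)[0]);e=inC(onz(w,[(347,208)],.091)[0])
print(a,na,p,np.arctan2(p[1],p[0]),"green",q,np.arctan2(q[1],q[0]),"end",e,np.arctan2(p[1]-e[1],p[0]-e[0]))
al=np.arctan2(p[1]-e[1],p[0]-e[0])
go(C(0,0,.081),YAW+al)
```

```text
[288.32336957 148.86956522] 368 [0.01850115 0.01725023 0.091     ] 0.7504230626928236 green [ 0.02893304 -0.0305255   0.052     ] -0.8121745321020086 end [-0.01690526 -0.01779632  0.091     ] 0.7802903988521551
t 16.05 d [ 0.1158 -0.0007  0.392 ] w [ 8.000e-04 -3.000e-04 -7.429e-01] F [-0.6  1.  -0.2] gw 0.9 yaw 1.5943 gp [ 0.5388 -0.0686  0.1986]
```

jog_arm(moves=[0.03,0,0,0,0,-0.12,0.5,0.08,0,0,0,0,-0.28,0.2,0.11,0,0,0,0,-0.44,0,0.115,-0.001,0.05,0,0,-0.6,0,0.115,-0.001,0.13,0,0,-0.7,0,0.115,-0.001,0.2,0,0,-0.73,0,0.115,-0.001,0.22,0,0,-0.73,0,0.115,-0.001,0.22,0,0,-0.73,0])

```text
time: 17.05
position: [0.5376, -0.0343, 0.1136]
tool_rot: [-1.198, -2.904, -0.001]
ft_force: [-0.3, -0.9, 0.3]
grip_width: 0.497
grip_force: 0.0
```

Run:
```python
from h import *
go(C(0,0,.081),YAW+.765)
```

```text
t 17.05 d [0.0006 0.0017 0.1711] w [ 0.0003 -0.0002  0.0017] F [-0.3 -0.9  0.3] gw 0.497 yaw 2.3588 gp [ 0.5376 -0.0343  0.1323]
```

jog_arm(moves=[0.001,0.001,0.05,0,0,0,0,0.001,0.001,0.11,0,0,0,0,0.001,0.001,0.155,0,0,0,0,0.001,0.001,0.17,0,0,0,0,0.001,0.001,0.17,0,0,0,-0.4,0.001,0.001,0.17,0,0,0,-1,0.001,0.001,0.17,0,0,0,-1,0.001,0.001,0.17,0,0,0,-1], newtons=25)

```text
time: 18.05
position: [0.5377, -0.0352, 0.0626]
tool_rot: [1.2, 2.903, 0.0]
ft_force: [0.4, 0.5, -0.9]
grip_width: 0.358
grip_force: 25.0
```

Run:
```python
from h import *
go(C(0,0,.081),YAW-.80);print(ctrl.get_state()["grip_force"])
```

```text
t 18.05 d [0.0031 0.0034 0.0011] w [7.0000e-04 2.0000e-04 1.4949e+00] F [ 0.4  0.5 -0.9] gw 0.358 yaw 2.3575 gp [ 0.5377 -0.0352  0.0813]
24.999924302101135
```

Run:
```python
from h import *
w=cam("wrist");s=cam("side");t=cam("top");st=ctrl.get_state()
print(st["grip_width"],st["grip_force"],st["ft_force"],st["torque"],inC(st["position"]))
cv2.imwrite("pics/d.png",np.hstack([w["pixels"][:,80:560],cv2.resize(s["pixels"][190:320,260:347],(321,480))])[:,:,::-1])
```

```text
0.35697209104214794 25.000045895576477 [ 0.73637451  0.04232109 -0.35176862] [ 0.09509909 -0.1935444   0.01142705] [-1.36421776e-03  7.65683109e-05  6.26040434e-02]
```

View pics/d.png

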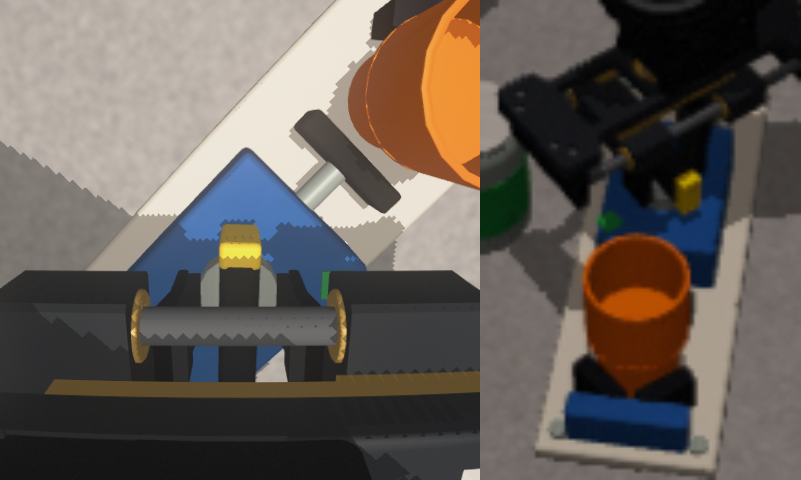

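The fingertips closed on the light collar under the bar (31 mm wide). I open, rise 6 mm and grip again.

jog_arm(moves=[0,0,0,0,0,0,-0.1,0.003,0,0,0,0,0,0,0.004,0,-0.012,0,0,0,0,0.004,0,-0.02,0,0,0,0,0.004,0,-0.02,0,0,0,-0.6,0.004,0,-0.02,0,0,0,-1,0.004,0,-0.02,0,0,0,-1,0.004,0,-0.02,0,0,0,-1], newtons=25)

```text
time: 19.2
position: [0.5367, -0.0341, 0.0682]
tool_rot: [1.2, 2.903, 0.0]
ft_force: [0.3, 0.6, -0.6]
grip_width: 0.16
grip_force: 25.0
```

Run:
```python
from h import *
go(C(0,0,.087),YAW-.80);st=ctrl.get_state();print(st["grip_force"],inC(st["position"]))
```

```text
t 19.2 d [-0.0018  0.0034 -0.0002] w [ 2.0000e-04 -3.0000e-04  1.4949e+00] F [ 0.3  0.6 -0.6] gw 0.16 yaw 2.3574 gp [ 0.5367 -0.0341  0.0869]
24.999746032990515 [-0.00031056  0.00110092  0.06824088]
```

jog_arm(moves=[0,0,0,0,0,0.06,-1,0,0,0,0,0,0.17,-1,0,0,0,0,0,0.29,-1,0,0,0,0,0,0.41,-1,0,0,0,0,0,0.53,-1,0,0,0,0,0,0.65,-1,0,0,0,0,0,0.74,-1,0,0,0,0,0,0.75,-1])

```text
time: 20.2
position: [0.5375, -0.0338, 0.0683]
tool_rot: [2.218, 2.223, 0.003]
ft_force: [4.3, 0.9, -4.5]
grip_width: 0.158
grip_force: 25.0
```

Run:
```python
from h import *
go(C(0,0,.087),YAW-.80);st=ctrl.get_state();print(st["grip_force"],inC(st["position"]),st["torque"])
```

```text
t 20.2 d [ 0.0001  0.001  -0.0001] w [ 0.0016 -0.0011  0.746 ] F [ 4.3  0.9 -4.5] gw 0.158 yaw 1.5733 gp [ 0.5375 -0.0338  0.087 ]
25.001022149808705 [-2.47052618e-05  3.08220246e-04  6.82721622e-02] [ 0.24220401 -0.995357    0.135652  ]
```

jog_arm(moves=[0,0,0,0,0,0.1,-1,0,0,0,0,0,0.22,-1,0,0,0,0,0,0.34,-1,0,0,0,0,0,0.46,-1,0,0,0,0,0,0.58,-1,0,0,0,0,0,0.68,-1,0,0,0,0,0,0.745,-1,0,0,0,0,0,0.745,-1])

```text
time: 21.2
position: [0.5383, -0.0342, 0.0683]
tool_rot: [2.897, 1.213, 0.006]
ft_force: [6.9, 0.1, -6.9]
grip_width: 0.159
grip_force: 25.0
```

jog_arm(moves=[0,0,0,0,0,0,-1,0,0,0,0,0,0,-0.7,0,0,0,0,0,0,-0.3,0,0,0,0,0,0,0,0,0,-0.05,0,0,0,0,0,0,-0.17,0,0,0,0,0,0,-0.32,0,0,0,0,0,0,-0.4,0,0,0,0])

```text
time: 22.2
position: [0.5377, -0.0341, 0.1922]
tool_rot: [2.896, 1.212, 0.005]
ft_force: [-0.4, 0.1, 0.1]
grip_width: 0.497
grip_force: 0.0
```

Run:
```python
from h import *
go(C(-.09,0,.22),YAW)
w=cam("wrist");cv2.imwrite("pics/e.png",w["pixels"][:,:,::-1])
```

```text
t 22.2 d [-0.2082  0.2146 -0.0302] w [ 4.100e-03 -6.000e-04 -7.634e-01] F [-0.4  0.1  0.1] gw 0.497 yaw 0.7925 gp [ 0.5377 -0.0341  0.2109]
```

View pics/e.png

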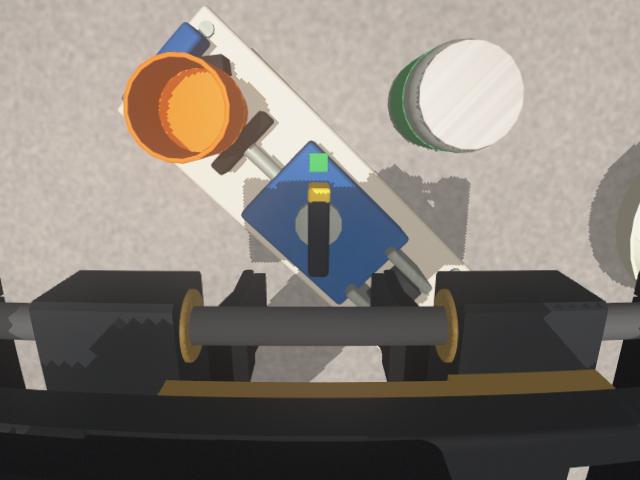

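The yellow tip (319,192) lines up with the green mark (318,162), and the pad is close to the beaker. I measure the angle, then move above the lever ball.

Run:
```python
from h import *
w=cam("wrist")
a,na=cen(mask(w,(20,120,100),(34,255,255),(300,180,340,205)))
p=inC(onz(w,[a],.091)[0]);e=inC(onz(w,[(318,272)],.091)[0]);print(a,p,e,np.arctan2(p[1],p[0]),np.arctan2(p[1]-e[1],p[0]-e[0]))
```

```text
[316.52987013 193.01818182] [ 0.01814079 -0.01978644  0.091     ] [-0.01966477  0.0177552   0.091     ] -0.8287606245836865 -0.7818953995266409
```

jog_arm(moves=[0,0,-0.05,0,0,-0.08,0.2,-0.04,0.04,-0.08,0,0,-0.2,0.2,-0.1,0.1,-0.08,0,0,-0.34,0.2,-0.18,0.19,-0.08,0,0,-0.5,0.2,-0.26,0.27,-0.08,0,0,-0.64,0.2,-0.34,0.34,-0.08,0,0,-0.74,0.2,-0.36,0.36,-0.08,0,0,-0.763,0.2,-0.36,0.36,-0.08,0,0,-0.763,0.2])

```text
time: 23.3
position: [0.5374, -0.1864, 0.2119]
tool_rot: [-2.2, -2.241, -0.0]
ft_force: [0.3, 1.6, -0.1]
grip_width: 0.597
grip_force: 0.0
```

Run:
```python
from h import *
w=cam("wrist")
m=mask(w,(0,150,60),(6,255,255));c=blob(m)[:,0];x,y,ww,hh=cv2.boundingRect(c);print(x,y,ww,hh)
# ball = widest part
W=[(v,np.ptp(c[c[:,1]==v][:,0])) for v in range(y,y+hh) if (c[:,1]==v).any()];vb=max(W,key=lambda k:k[1]);print(vb)
rows=[v for v,k in W if k==vb[1]];p=onz(w,[(x+ww/2,np.mean(rows))],.134)[0];print(inC(p))
go(C(-.096,0,.134),YAW)
```

```text
303 129 43 44
(149, np.int32(42))
[-9.80379224e-02 -8.42898882e-05  1.34000000e-01]
t 23.35 d [0.1847 0.0109 0.323 ] w [-0.0003 -0.0011 -0.0008] F [ 0.1  0.2 -0.6] gw 0.602 yaw 1.5911 gp [ 0.5377 -0.1854  0.2308]
```

jog_arm(moves=[0.08,0.005,0,0,0,0,0.2,0.16,0.011,0,0,0,0,0.2,0.1815,0.011,0.04,0,0,0,0.2,0.1815,0.011,0.15,0,0,0,0.2,0.1815,0.011,0.26,0,0,0,0.2,0.1815,0.011,0.315,0,0,0,0.2,0.1815,0.011,0.323,0,0,0,0.2,0.1815,0.011,0.323,0,0,0,0.2])

```text
time: 24.35
position: [0.5405, -0.1326, 0.1163]
tool_rot: [2.198, 2.243, 0.001]
ft_force: [0.3, 0.3, 0.9]
grip_width: 0.605
grip_force: 0.0
```

jog_arm(moves=[0,0,0,0,0,0,-0.3,0,0,0,0,0,0,-1,0,0,0,0,0,0,-1,0,0,0,0,0,0,-1,0,0,0,0,0,0,-1,0,0,0,0,0,0,-1,0,0,0,0,0,0,-1,0,0,0,0,0,0,-1], newtons=30)

```text
time: 25.35
position: [0.5397, -0.1327, 0.1156]
tool_rot: [2.199, 2.244, -0.001]
ft_force: [-2.5, -0.3, 4.8]
grip_width: 0.279
grip_force: 30.0
```

Run:
```python
from h import *
go(C(-.096,0,.134),YAW);st=ctrl.get_state();print(st["grip_force"],inC(st["position"]))
for a in 1.4-np.linspace(0,1.4,15): print(a.round(2),((-.085*(np.cos(a)-np.cos(1.4)))/.3).round(3),(.085*(np.sin(1.4)-np.sin(a))/.3).round(3))
```

```text
t 25.35 d [0.0097 0.0006 0.0011] w [-0.0002  0.0003 -0.0011] F [-2.5 -0.3  4.8] gw 0.279 yaw 1.5909 gp [ 0.5397 -0.1327  0.1343]
29.98089958447963 [-0.09890529  0.00017606  0.11563395]
1.4 -0.0 0.0
1.3 -0.028 0.006
1.2 -0.055 0.015
1.1 -0.08 0.027
1.0 -0.105 0.041
0.9 -0.128 0.057
0.8 -0.149 0.076
0.7 -0.169 0.097
0.6 -0.186 0.119
0.5 -0.2 0.143
0.4 -0.213 0.169
0.3 -0.223 0.195
0.2 -0.23 0.223
0.1 -0.234 0.251
0.0 -0.235 0.279
```

jog_arm(moves=[-0.028,0,0.006,0,0,0,-1,-0.055,0,0.015,0,0,0,-1,-0.08,0,0.027,0,0,0,-1,-0.105,0,0.041,0,0,0,-1,-0.128,0,0.057,0,0,0,-1,-0.149,0,0.076,0,0,0,-1,-0.169,0,0.097,0,0,0,-1,-0.169,0,0.097,0,0,0,-1])

```text
time: 26.35
position: [0.5407, -0.1838, 0.0853]
tool_rot: [-2.199, -2.243, 0.0]
ft_force: [0.7, 0.2, -2.0]
grip_width: 0.272
grip_force: 30.1
```

jog_arm(moves=[-0.017,0,0.022,0,0,0,-1,-0.031,0,0.046,0,0,0,-1,-0.044,0,0.072,0,0,0,-1,-0.054,0,0.098,0,0,0,-1,-0.061,0,0.126,0,0,0,-1,-0.065,0,0.154,0,0,0,-1,-0.066,0,0.185,0,0,0,-1,-0.066,0,0.192,0,0,0,-1])

```text
time: 27.35
position: [0.5412, -0.204, 0.0281]
tool_rot: [2.199, 2.243, -0.001]
ft_force: [-2.2, -2.4, 2.8]
grip_width: 0.271
grip_force: 29.8
```

Run:
```python
from h import *
go(C(-.167,0,.05),YAW);st=ctrl.get_state();print(st["grip_force"],inC(st["position"]))
```

```text
t 27.35 d [ 0.0106  0.0007 -0.0108] w [ 0.      0.0009 -0.0014] F [-2.2 -2.4  2.8] gw 0.271 yaw 1.5905 gp [ 0.5412 -0.204   0.0468]
29.835572093725204 [-0.17018583  0.00020913  0.02806471]
```

jog_arm(moves=[0,0,0.01,0,0,0,-1,0,0,0.02,0,0,0,-1,0,0,0.02,0,0,0,-1,0,0,-0.005,0,0,0,-0.5,0,0,-0.005,0,0,0,0.2,0,0,-0.06,0,0,0,0.2,0,0,-0.2,0,0,0,0.2,0,0,-0.35,0,0,0,0.2])

```text
time: 28.35
position: [0.5416, -0.2019, 0.1351]
tool_rot: [-2.197, -2.245, -0.002]
ft_force: [1.1, -0.2, -0.4]
grip_width: 0.578
grip_force: 0.0
```

jog_arm(moves=[0,0,-0.1,0,0,0,0.2,0,0,-0.22,0,0,0,0.2,-0.05,0,-0.25,0,0,0,0.2,-0.1,0,-0.25,0,0,0,0.2,-0.1,0,-0.25,0,0,0,0.2,-0.1,0,-0.25,0,0,0,0.2,-0.1,0,-0.25,0,0,0,0.2,-0.1,0,-0.25,0,0,0,0.2])

```text
time: 29.35
position: [0.5419, -0.2324, 0.2085]
tool_rot: [-2.198, -2.244, 0.0]
ft_force: [-0.2, -0.7, 0.1]
grip_width: 0.6
grip_force: 0.0
```

Run:
```python
from h import *
go(C(-.167,0,.076),YAW)
w=cam("wrist");s=cam("side")
cv2.imwrite("pics/f.png",np.hstack([w["pixels"][:300],s["pixels"][150:450,240:400]])[:,:,::-1])
m=mask(w,(0,150,60),(6,255,255));c=blob(m)[:,0];x,y,ww,hh=cv2.boundingRect(c);print(x,y,ww,hh)
p=onz(w,[(x+ww/2,y+hh-ww/2)],.05)[0];print(inC(p))
```

```text
t 29.35 d [0.1054 0.0006 0.504 ] w [-0.0003 -0.0002 -0.0001] F [-0.2 -0.7  0.1] gw 0.6 yaw 1.5919 gp [ 0.5419 -0.2324  0.2272]
302 76 33 117
[-1.69247799e-01 -7.37626208e-05  5.00000000e-02]
```

View pics/f.png

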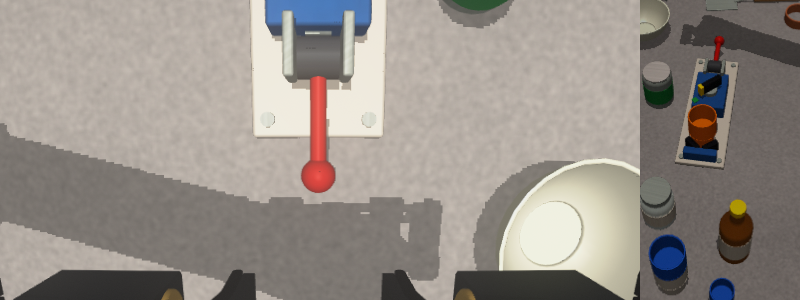

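The lever looks closed, with the ball at (318,176). To be sure it is fully down, I press the ball gently from above with shut fingers.

jog_arm(moves=[0.05,0,0,0,0,0,-0.5,0.1,0,0.05,0,0,0,-1,0.1,0,0.15,0,0,0,-1,0.1,0,0.27,0,0,0,-1,0.1,0,0.39,0,0,0,-1,0.1,0,0.42,0,0,0,-1,0.1,0,0.42,0,0,0,-1,0.1,0,0.42,0,0,0,-1], newtons=20)

```text
time: 30.45
position: [0.5424, -0.203, 0.0843]
tool_rot: [2.197, 2.242, 0.001]
ft_force: [0.5, 0.3, 0.7]
grip_width: 0.005
grip_force: 0.0
```

jog_arm(moves=[0,0,0.015,0,0,0,-1,0,0,0.03,0,0,0,-1,0,0,0.045,0,0,0,-1,0,0,0.055,0,0,0,-1,0,0,0.06,0,0,0,-1,0,0,0.06,0,0,0,-1,0,0,0.06,0,0,0,-1,0,0,0.06,0,0,0,-1])

```text
time: 31.45
position: [0.5412, -0.2033, 0.0648]
tool_rot: [2.199, 2.243, -0.001]
ft_force: [-1.2, -0.9, 2.2]
grip_width: 0.002
grip_force: 0.9
```

jog_arm(moves=[0,0,0.006,0,0,0,-1,0,0,0.012,0,0,0,-1,0,0,0.018,0,0,0,-1,0,0,0.024,0,0,0,-1,0,0,0.024,0,0,0,-1,0,0,0.024,0,0,0,-1,0,0,0.024,0,0,0,-1,0,0,0.024,0,0,0,-1])

```text
time: 32.45
position: [0.5418, -0.2039, 0.0612]
tool_rot: [2.198, 2.242, -0.002]
ft_force: [-9.7, 0.3, 23.2]
grip_width: 0.007
grip_force: 11.5
```

A 23 N push met the stop with the ball's top at 61–62 mm, so the lever is fully closed. I retract and check everything.

jog_arm(moves=[0,0,-0.02,0,0,0,-1,0,0,-0.1,0,0,0,-1,0,0,-0.25,0,0,0,-1,0,0,-0.42,0,0,0,-1,0,0,-0.55,0,0,0,-1,0,0,-0.6,0,0,0,-1,0,0,-0.6,0,0,0,-1,0,0,-0.6,0,0,0,-1])

```text
time: 33.45
position: [0.5404, -0.2026, 0.2353]
tool_rot: [-2.196, -2.242, 0.002]
ft_force: [-0.9, -0.9, 0.3]
grip_width: 0.009
grip_force: 0.0
```

Run:
```python
from h import *
w=cam("wrist");s=cam("side");t=cam("top")
cv2.imwrite("pics/g.png",np.hstack([w["pixels"][:440,180:460],s["pixels"][40:480,160:420],t["pixels"][40:480,100:360]])[:,:,::-1])
m=mask(t,(4,150,60),(14,255,255),(240,210,320,290));c=blob(m)[:,0];q=onz(t,c,.112);(x,y),r=cv2.minEnclosingCircle(q[:,:2].astype(np.float32));print("rim",inC([x,y,.112]),r)
```

```text
rim [0.11380029 0.00429725 0.112     ] 0.03370959684252739
```

View pics/g.png

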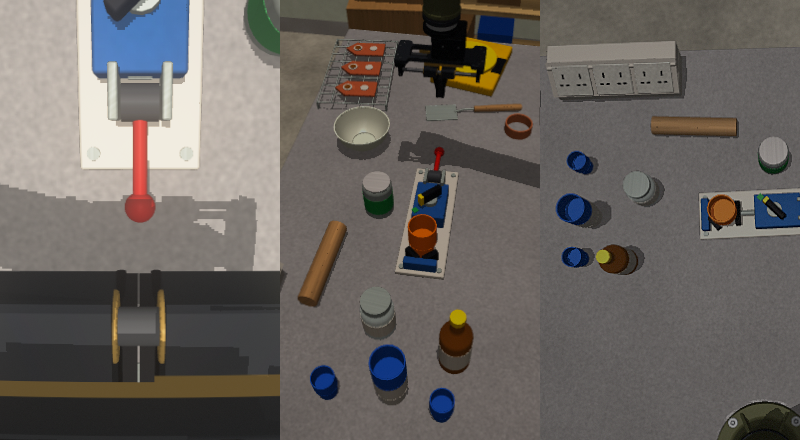

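The lever is closed, the beaker stands in the V, the nut's tip points at the mark, the pile stands and nothing else has moved. Handing in.

```bash
python3 -c "
from bench import ctrl
print(ctrl.close_job())"
```

```text
the job is handed in; nothing more can be done
None
```

The job is handed in at about 33 s on the robot's clock: the orange beaker is clamped upright in the V with the nut's yellow tip at the green mark and the lever fully closed, and the last pictures show the pile still standing and everything else in place.

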